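# Free the dish insert from its sprung holder

## Robot

A 6-joint arm with a two-finger parallel gripper is mounted at the origin on the work surface. World frame = base frame: x ahead of the robot, y to its left, z up, the work surface at z = 0. Lengths are in m, angles in rad, forces in N, time in s.
With the tool pointing down it reaches from about 0.3 to 0.775 m from the base axis. Payload 14.6 kg.
Tool frame: the origin (TCP) lies on the centre line of the jaws, within the pads' length; the fingertips stand 19 mm ahead of it and the grasp point (between the pads) is the TCP; y points along the fingers, x is the direction in which the jaws open and shut, and the axes are right-handed (so a half turn about y gives the same grasp; the last joint's range is limited). The gripper opens to 94 mm and grips with 3 to 60 N. Pads are 16 mm wide; open, the fingers measure 119 mm over their backs; the gripper's body (75 mm by 177 mm) begins 78 mm behind the grasp point.
Start: joints at [-1.259, 0.3, 1.521, -0, 1.321, -0.067], TCP at [0.203, -0.511, 0.224] pointing down, gripper open.
Joint ranges: [-3.03, 3.03], [-0.79, 2.21], [0.23, 2.52], [-1.04, 4.18], [0, 3.07], [-2.55, 2.55]. Speed limits (rad/s): [2.22, 2.22, 2.57, 3.14, 3.14, 3.14].

## Interface

Orientations are given as [roll, pitch, yaw] about the fixed x, y, z axes, in that order (R = Rz(yaw) Ry(pitch) Rx(roll)).
In Python, from station import ctrl, optics gives the robot as it stands.
- The arm moves only by the tool jog_arm, never from a script. Its argument "targets" is a list of rows, each a list of 3 entries, a list of its own where there are three numbers: the finger opening in cm, from 0 to 9.4, then the shift along the tool's x, y, z in cm, then the turn about the tool's y in rad. A call has 1 to 10 rows; each row is the pose to reach, as a shift and turn from the pose commanded when the call began, along the tool's axes at that moment; what a row does not reach only later rows make up. A row lasts 1/10 s, in which the tool goes at most 50 mm and 8.59 degrees, less where a joint would pass 70% of its speed; a pose out of reach is approached as far as the arm can. A call with a gripper value outside its range is refused whole. The fingers move at their own pace and stop on an object; "grip_force" is the grip in N (left out, the last holds). Time passes only in rows, so rows that repeat a pose let the fingers close. It gives the time, the measured TCP pose, the force and the opening at its end, in the units of the state.
- ctrl.get_obs(): the state, without advancing time (a new reading comes with each control period).
- optics.camera(name): name is "side" or "top"; returns a dict with "img" (384x512x3 uint8, red, green, blue), "range_z" (384x512 float32, m along the optical axis (not along the pixel's ray), 0 where there is no reading), "camera_matrix" (3x3 intrinsics, pixels), "k1" (the pictures are not rectified: a ray, as slopes to the right and down, at radius r is drawn at 1 + k1 r^2 times it, then the intrinsics apply), "world_to_cam" (4x4, takes a point from world to camera coordinates). Camera axes: x right, y up, looking along -z (the intrinsics and any distortion apply to the point x, -y, -z); pixel columns grow to the right and rows downward; lengths in m; the calibration is good to about 2 mm. A picture is of the moment at which its call begins.
- ctrl.hand_in(): hands the job in, once; it reports no verdict.
The state is a dict: "time_s": time; "qpos": joint angles; "joint_vel": joint speeds; "tau": joint torques, N m; "ee_pos": TCP position; "eef_rot": TCP orientation; "force": force on the tool from outside, world axes, zero at the start; "moment": the same for the moment, N m; "grip_width": finger opening in m.
Only numpy, scipy, OpenCV 4.12 (cv2) and the standard library are available. Lean on these libraries where they do the work, as an engineer would, in place of code of your own. Each camera call takes 0.05 s, during which the arm holds its last target. There are 200 camera calls.

## Task

Two microscope stage inserts sit in black holders, each under a spring-loaded hold-down finger. On the holder whose insert has the round dish opening, first lift the finger until it flips all the way back and stays open, leaving the insert in place; then lift that insert out by its upright grip and set it down, without dropping it, flat in the shallow white tray, grip upward. Leave the finger open.

Things in the scene. Friction and masses are not known exactly. Their poses are not given: they have to be found in the camera images.
- insert: Stage insert to free: aluminium plate 130 (x) by 76 (y) by 6 mm, about 0.17 kg, round 40 mm opening centred at x -38 (look-alike: rectangular opening). Origin: centre of its underside, z up. Upright grip block at x +4: 28 long in x, 12 thick in y, top 40 above origin; pinch across y. Lies loose on a 12 mm high base, 2-3 mm play, between 4 mm high stops; its +x end is under the finger.
- finger (a joint): Hinge angle (rad) of the steel hold-down finger on that insert's holder: 0 = down, foot pressing on the insert with about 5 N; grows as the tip rises; 2.3 = fully back at its stop. Over-centre spring: below 1.0 it pulls the finger down, beyond 1.0 it throws it open and keeps it there, so raise it to about 1.3 and let go.
- finger_knob (a point): Centre of the round thumb disc on the finger's tip: 22 mm diameter, 12 thick in y like the whole finger; pinch across y. Finger down: 30 above, 55 along +x of the insert's origin, axes parallel to it. Hinge pin parallel to y, 45 along +x and 6 along -z of this point: the disc rises and goes over towards +x on a 45 mm arc, turning in the grasp. Hinge cheeks: 28 wide, top 8 above the pin.
- tray: Shallow open white plastic lab tray, fixed, empty: outside 190 (x) by 170 (y) by 18 mm high, walls and floor 4 mm thick. Origin: centre of its underside, on the table.
Not all that is in view belongs to the job. Leave any red look-alike of the part that bears finger alone.

How it is judged:
On the way, in this order (a step that is already met when the one before it is completed fails the run):
1. the finger is flipped open, past 1.5 rad, with the insert still in its holder (moved less than 15 mm) (value of joint finger above 1.5 rad and distance of insert from where it was at the start of the episode below 0.015 m), for 0.2 s.
2. the insert is lifted clear of the holder (underside above 40 mm) with the finger open (height (world z) of insert above 0.04 m and value of joint finger above 1.5 rad), for 0.1 s.
At the end, for the whole second after the job is handed in: The finger stands open (beyond 1.5 rad) and the insert lies at rest in the tray: its centre within 75 mm of the tray's centre, its underside on the tray's floor (less than 9 mm above the tray's underside), grip upward, within about 7 degrees of level (value of joint finger above 1.5 rad and horizontal distance between insert and tray below 0.075 m and z of insert in the frame of tray below 0.009 m and angle between insert's own z axis and vertical below 0.12 rad and linear speed of insert below 0.03 m/s); the robot touches nothing.
It fails at once if the insert is dropped or thrown (faster than 0.7 m/s while no finger holds it) (contact force between insert and the fingers below 0.1 N and linear speed of insert above 0.7 m/s).
It also fails if it takes over 48 s, if anything falls off the work surface, if the arm or the gripper's body presses on something with over 40 N, if the wrist force passes 120 N, or if a joint passes its speed limit or range.

## Working session

There is one attempt and no reset: what is moved stays moved. The work goes in short steps, Python scripts to look and compute and a tool call to move; the robot and the scene stay as the last step left them, time stands still between calls to the robot, and variables do not carry over. Pictures are saved under pics/ and viewed, about 8 in all and at most 12, crops included, and the job is handed in when it is done.

Besides the shell and the picture viewer there is one more tool, called after "Call:" in YAML: its name, and indented under it one key for each argument. jog_arm: Moves the arm, as the interface text tells. Its arguments: {"type":"object","properties":{"targets":{"type":"array","items":{"type":"array"}},"grip_force":{"type":"number"}},"required":["targets"]}

```bash
mkdir -p pics; ls
cat > h.py <<'E'
import numpy as np, cv2
from station import ctrl, optics
def cam(n):
    return optics.camera(n)
def save(c,name,crop=None,s=1):
    im=c['img'][:,:,::-1]
    if crop: im=im[crop[1]:crop[3],crop[0]:crop[2]]
    cv2.imwrite('pics/'+name,cv2.resize(im,None,fx=s,fy=s,interpolation=cv2.INTER_CUBIC))
def ray(c,uv):
    K=c['camera_matrix'];uv=np.asarray(uv,float).reshape(-1,1,2)
    n=cv2.undistortPoints(uv,K,np.array([c['k1'],0,0,0.]))[:,0]
    return n
def world(c,cp):
    T=np.linalg.inv(c['world_to_cam']);return cp@T[:3,:3].T+T[:3,3]
def plane(c,uv,z):
    n=ray(c,uv);d=np.c_[n[:,0],-n[:,1],-np.ones(len(n))]
    T=np.linalg.inv(c['world_to_cam']);o=T[:3,3];d=d@T[:3,:3].T
    return o+d*((z-o[2])/d[:,2])[:,None]
def depth(c,uv):
    uv=np.asarray(uv).reshape(-1,2);n=ray(c,uv);z=c['range_z'][uv[:,1].astype(int),uv[:,0].astype(int)]
    return world(c,np.c_[n[:,0]*z,-n[:,1]*z,-z])
def cloud(c):
    v,u=np.mgrid[0:384,0:512];uv=np.c_[u.ravel(),v.ravel()]
    P=depth(c,uv);P[c['range_z'].ravel()==0]=np.nan
    return P.reshape(384,512,3)
E
python3 - <<'E'
from h import *
for n in('top','side'):
    c=cam(n);save(c,n+'0.png',s=1.5);print(n,c['camera_matrix'].tolist(),c['k1'],np.linalg.inv(c['world_to_cam']).round(3).tolist())
print(ctrl.get_obs())
E
```

```text
pics
top [[485.89183198390924, 0.0, 255.7860415638963], [0.0, 485.89183198390924, 190.00607299061377], [0.0, 0.0, 1.0]] -0.2120094065480268 [[-0.012, 0.999, -0.048, 0.343], [-1.0, -0.012, 0.014, 0.098], [0.013, 0.048, 0.999, 1.444], [0.0, 0.0, 0.0, 1.0]]
side [[498.9361068465554, 0.0, 253.79561386639915], [0.0, 498.9361068465554, 195.79351071678195], [0.0, 0.0, 1.0]] 0.06252459735971826 [[-0.901, 0.229, -0.369, -0.179], [-0.434, -0.515, 0.739, 1.271], [-0.021, 0.826, 0.563, 0.975], [0.0, 0.0, 0.0, 1.0]]
{'time_s': 0.1, 'qpos': array([-1.25865576e+00,  3.00447178e-01,  1.52151743e+00,  6.01964222e-06,
        1.32072644e+00, -6.65985875e-02]), 'joint_vel': array([ 1.01949870e-03, -2.14783958e-04, -8.57198717e-05,  2.29491517e-03,
       -1.00816247e-03, -1.55408969e-03]), 'tau': array([ 2.70927383e-03, -5.32635820e+01, -3.53280652e+01,  7.10748928e-02,
        2.34572939e-02, -6.56018642e-05]), 'ee_pos': array([ 0.20329306, -0.51081065,  0.22392637]), 'eef_rot': array([-1.57071741e+00,  1.09557305e-03, -1.19205862e+00]), 'force': array([ 0.06113069,  0.08883157, -0.24990968]), 'moment': array([ 0.00214655,  0.01441496, -0.04862859]), 'grip_width': 0.09407223339278403}
```

View pics/top0.png

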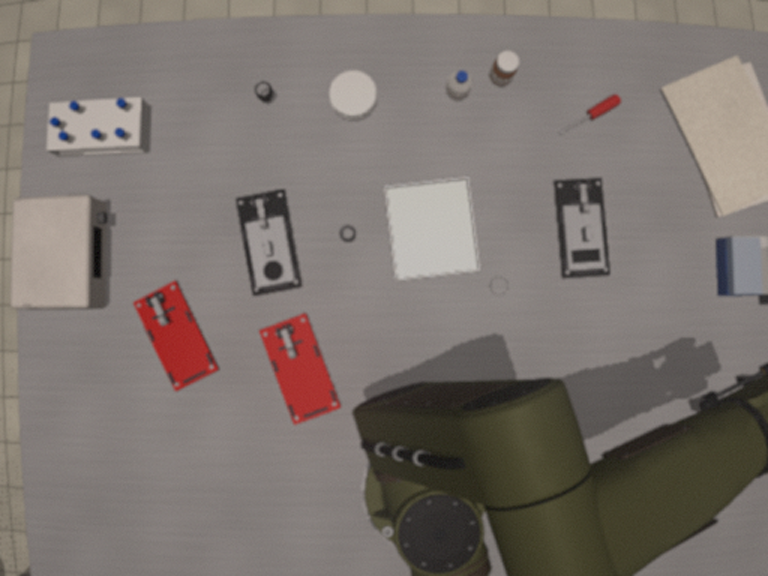

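View pics/side0.png

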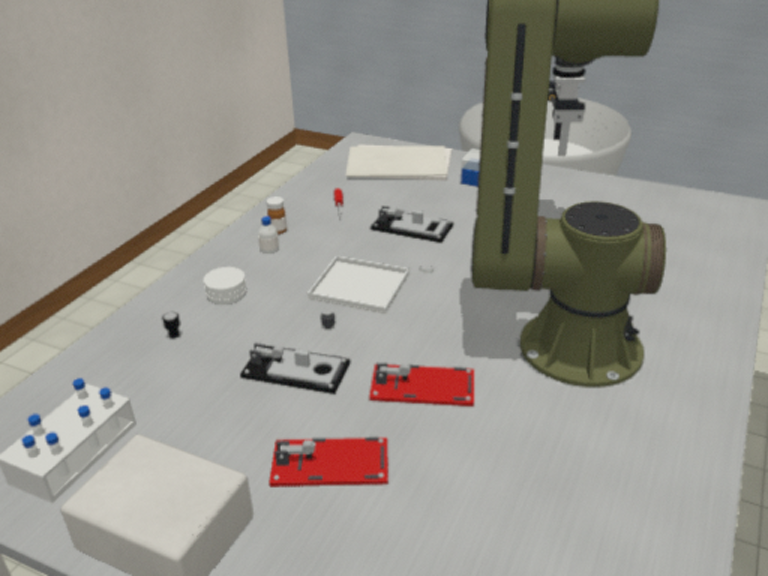

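Top view at 1.5x shows two black holders. The left one, at (268,243), has a round opening at (272,270). The right one, at (582,228), has a rectangular opening at (585,256). There are two red look-alikes at (176,335) and (300,368), and the white tray is at (432,228). The left holder fits the description. I'll confirm it in a crop and measure it.

Run:
```python
from h import *
c=cam('top');save(c,'crop1.png',(145,115,215,205),6)
im=c['img'];P=cloud(c)
x0,y0,x1,y1=145,115,215,205
hsv=cv2.cvtColor(im,cv2.COLOR_RGB2HSV)
print('table z',np.nanmedian(P[220:240,90-10:95,2]), P[100:110,215:235,2].mean())
# holder dark mask incl. inner
g=im.max(2).astype(int)
m=np.zeros((384,512),np.uint8);m[y0:y1,x0:x1]=(g[y0:y1,x0:x1]<75)
cs,_=cv2.findContours(m,cv2.RETR_EXTERNAL,cv2.CHAIN_APPROX_NONE)
k=max(cs,key=cv2.contourArea);r=cv2.minAreaRect(k);print('holder',r)
W=plane(c,cv2.boxPoints(r),0.012);print(W.round(4), np.linalg.norm(W-np.roll(W,1,0),axis=1).round(4))
# tray
s=hsv[:,:,1];t=np.zeros((384,512),np.uint8);t[110:195,245:330]=(im[110:195,245:330].min(2)>150)
cs,_=cv2.findContours(t,cv2.RETR_EXTERNAL,cv2.CHAIN_APPROX_NONE)
k=max(cs,key=cv2.contourArea);r=cv2.minAreaRect(k);print('tray',r)
W=plane(c,cv2.boxPoints(r),0.018);print(W.round(4),W.mean(0), np.linalg.norm(W-np.roll(W,1,0),axis=1).round(4))
# height map of holder region
np.set_printoptions(linewidth=250)
print((P[y0:y1:3,155:205:2,2]*1000).round().astype(int))
```

```text
table z -0.0010432634134265317 nan
holder ((178.71600341796875, 161.18800354003906), (65.74040222167969, 32.64659118652344), 79.69515228271484)
[[0.5891 0.3722 0.012 ]
 [0.6049 0.2752 0.012 ]
 [0.4111 0.2406 0.012 ]
 [0.3949 0.3364 0.012 ]] [0.1975 0.0983 0.1969 0.0972]
tray ((287.4692687988281, 152.25384521484375), (63.1336784362793, 56.68387222290039), 82.87498474121094)
[[ 0.6055  0.0765  0.018 ]
 [ 0.6257 -0.0918  0.018 ]
 [ 0.4379 -0.111   0.018 ]
 [ 0.419   0.0557  0.018 ]] [ 0.52205358 -0.01763588  0.018     ] [0.1877 0.1695 0.1888 0.1678]
[[                   2                    0                   -2                   -4                   -1                    1                   -1                   -8                   -1                   -6                   -3
                     3                    2                    0                   -2                    1                   -3                   -3                   -5                   -3                   -1                    0
                     1                   -1                    1]
 [             
[... 14774 characters left out ...]
                  5                    1
                     3                   -4                    0]
 [                  -3                   -7                    0                    5                    1                   -6                    3                    6                   -2                   -3                   -6
                    -3                    2                    3                   -2                   -8                    0                   -5                   -6                    1                   -1                    0
                     1                   -1                    1]]<stdin>:20: RuntimeWarning: invalid value encountered in cast
```

View pics/crop1.png

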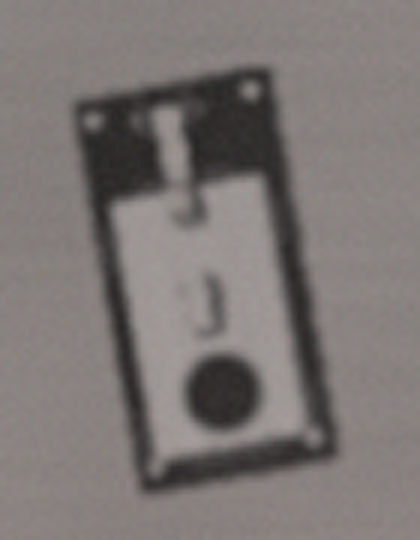

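The crop confirms the round opening at crop (222,392), so the left black holder is the target. Next I'll locate the opening, grip and knob.

Run:
```python
from h import *
cs_=[cam('top') for _ in range(4)];c=cs_[0]
im=np.mean([k['img'] for k in cs_],0);P=np.nanmean([cloud(k) for k in cs_],0)
g=im.max(2)
x0,y0,x1,y1=145,115,215,205
sub=np.zeros((384,512),np.uint8);sub[y0:y1,x0:x1]=g[y0:y1,x0:x1]>105
H=P[:,:,2]
# plate: bright contour with z 12..24
m=((sub>0)&(H>.011)&(H<.06)).astype(np.uint8);m=cv2.morphologyEx(m,cv2.MORPH_CLOSE,np.ones((5,5)))
ct=max(cv2.findContours(m,cv2.RETR_EXTERNAL,cv2.CHAIN_APPROX_NONE)[0],key=cv2.contourArea)
# hole
d=np.zeros_like(m);d[168:188,170:194]=g[168:188,170:194]<85
n,l,st,ce=cv2.connectedComponentsWithStats(d);i=max(range(1,n),key=lambda i:-np.hypot(*(ce[i]-[182,180])))
print('hole px',ce[i],st[i]);h=plane(c,ce[i],.017)[0];print('hole',h.round(4))
# high pts
hi=np.zeros_like(m);hi[y0:y1,x0:x1]=H[y0:y1,x0:x1]>.032
n,l,st,ce=cv2.connectedComponentsWithStats(hi)
for i in range(1,n):
    if st[i][4]>8:
        p=P[l==i];print(st[i],ce[i].round(1),p.mean(0).round(4),p.min(0).round(4),p.max(0).round(4))
# side
s=cam('side');save(s,'crop_s.png',(150,215,250,270),8);Q=cloud(s)
hs=np.zeros_like(m);hs[215:270,150:250]=Q[215:270,150:250,2]>.032
n,l,st,ce=cv2.connectedComponentsWithStats(hs)
for i in range(1,n):
    if st[i][4]>8:
        p=Q[l==i];print('side',st[i],ce[i].round(1),p.mean(0).round(4),p.min(0).round(4),p.max(0).round(4))
gs=s['img'].max(2);d=np.zeros_like(m);d[235:255,203:228]=gs[235:255,203:228]<70
n,l,st,ce=cv2.connectedComponentsWithStats(d)
for i in range(1,n):
    if st[i][4]>8: print('side hole',st[i],ce[i],plane(s,ce[i],.016).round(4))
```

```text
hole px [181.64814815 179.90740741] [176 174  12  12 108]
hole [0.4432 0.2963 0.017 ]
[167 129  12  24 135] [173.3 139.3] [0.5606 0.3172 0.0427] [0.5229 0.3041 0.0322] [0.5909 0.3369 0.0541]
[175 161   7  10  50] [178.1 165.5] [0.4828 0.302  0.0495] [0.4697 0.2951 0.0355] [0.4959 0.3109 0.0545]
side [166 228  23  11 142] [176.8 233.4] [0.5566 0.3203 0.0424] [0.5223 0.305  0.0323] [0.5907 0.3412 0.0553]
side [196 233  10   8  75] [200.5 236.5] [0.4814 0.3073 0.0456] [0.4678 0.2965 0.0324] [0.4972 0.3146 0.0567]
side hole [210 243  11   6  52] [214.82692308 245.76923077] [[0.441  0.2968 0.016 ]]
side hole [222 245   6  10  31] [225.38709677 250.90322581] [[0.4011 0.3044 0.016 ]]
```

View pics/crop_s.png

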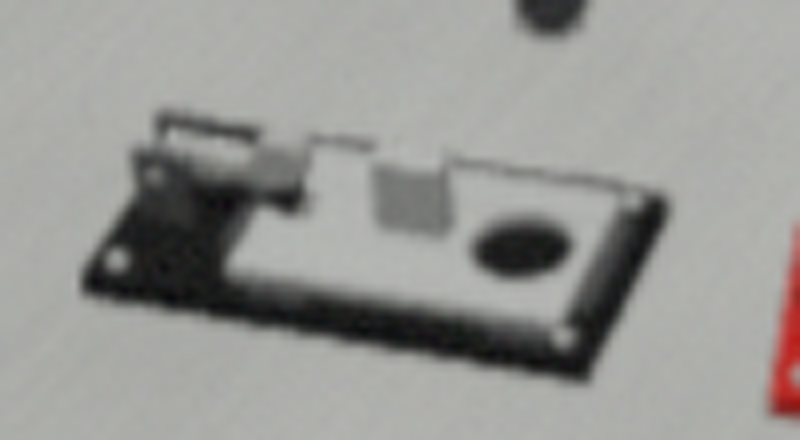

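The side crop shows the target holder with its finger down. The knob is at crop (280,165), the grip block at (412,195) and the round hole at (522,247). That puts the insert origin at about (0.480, 0.303) with yaw 0.182, and the knob at about (0.534, 0.313, 0.042). Moving above the knob.

Call:
jog_arm:
  targets:
    - [5,[-64.3,0,61.2],0.197]
    - [5,[-64.3,0,61.2],0.197]
    - [5,[-64.3,0,61.2],0.197]
    - [5,[-64.3,0,61.2],0.197]
    - [5,[-64.3,0,61.2],0.197]
    - [5,[-64.3,0,61.2],0.197]
    - [5,[-64.3,0,61.2],0.197]
    - [5,[-64.3,0,61.2],0.197]
    - [5,[-64.3,0,61.2],0.197]
    - [5,[-64.3,0,61.2],0.197]
  grip_force: 15

```text
time_s: 1.4
ee_pos: [0.39, -0.045, 0.2248]
eef_rot: [-1.57, -0.0, -1.389]
force: [0.7, -1.0, -0.7]
grip_width: 0.0503
```

```bash
cat > go.py <<'E'
import sys
from h import *
from scipy.spatial.transform import Rotation as Ro
o=ctrl.get_obs();a=[float(v) for v in sys.argv[1:]]
R=Ro.from_euler('xyz',o['eef_rot'])
print('t',o['time_s'],o['ee_pos'].round(4),o['eef_rot'].round(3),'F',o['force'].round(1),'w',round(o['grip_width'],4),'q',o['qpos'].round(2))
print('shift cm',(R.inv().apply(np.array(a[:3])-o['ee_pos'])*100).round(2),'turn',round(o['eef_rot'][2]-a[3],3))
E
python3 go.py .534 .3133 .15 -1.389
```

```text
t 1.4 [ 0.39   -0.045   0.2248] [-1.57  -0.    -1.389] F [ 0.7 -1.  -0.7] w 0.0503 q [-0.21 -0.06  1.92  0.    1.28  1.18]
shift cm [-32.64   7.49  20.63] turn -0.0
```

Call:
jog_arm:
  targets:
    - [5,[-32.6,7.5,20.6],0]
    - [5,[-32.6,7.5,20.6],0]
    - [5,[-32.6,7.5,20.6],0]
    - [5,[-32.6,7.5,20.6],0]
    - [5,[-32.6,7.5,20.6],0]
    - [5,[-32.6,7.5,20.6],0]
    - [5,[-32.6,7.5,20.6],0]
    - [5,[-32.6,7.5,20.6],0]
    - [5,[-32.6,7.5,20.6],0]
    - [5,[-32.6,7.5,20.6],0]

```text
time_s: 2.4
ee_pos: [0.5331, 0.3111, 0.1486]
eef_rot: [-1.572, -0.001, -1.388]
force: [0.6, -0.8, -0.2]
grip_width: 0.0499
```

```bash
python3 go.py .534 .3133 .046 -1.389
```

```text
t 2.4 [0.5331 0.3111 0.1486] [-1.572e+00 -1.000e-03 -1.388e+00] F [ 0.6 -0.8 -0.2] w 0.0499 q [ 0.47  0.52  1.4  -0.    1.23  1.86]
shift cm [-0.21 10.26  0.15] turn 0.001
```

Call:
jog_arm:
  targets:
    - [5,[0,2,0],0]
    - [5,[0,4,0],0]
    - [5,[0,6,0],0]
    - [5,[0,7,0],0]
    - [5,[0,7,0],0]

```text
time_s: 2.9
ee_pos: [0.5331, 0.3098, 0.079]
eef_rot: [-1.572, -0.0, -1.39]
force: [0.3, 0.2, 0.5]
grip_width: 0.05
```

```bash
python3 go.py .534 .3133 .045 -1.389; python3 -c "
from h import *
s=cam('side');save(s,'s2.png',(150,195,250,270),8)"
```

```text
t 2.9 [0.5331 0.3098 0.079 ] [-1.572 -0.    -1.39 ] F [0.3 0.2 0.5] w 0.05 q [ 0.47  0.59  1.46 -0.    1.09  1.86]
shift cm [-0.33  3.4   0.16] turn -0.001
```

View pics/s2.png

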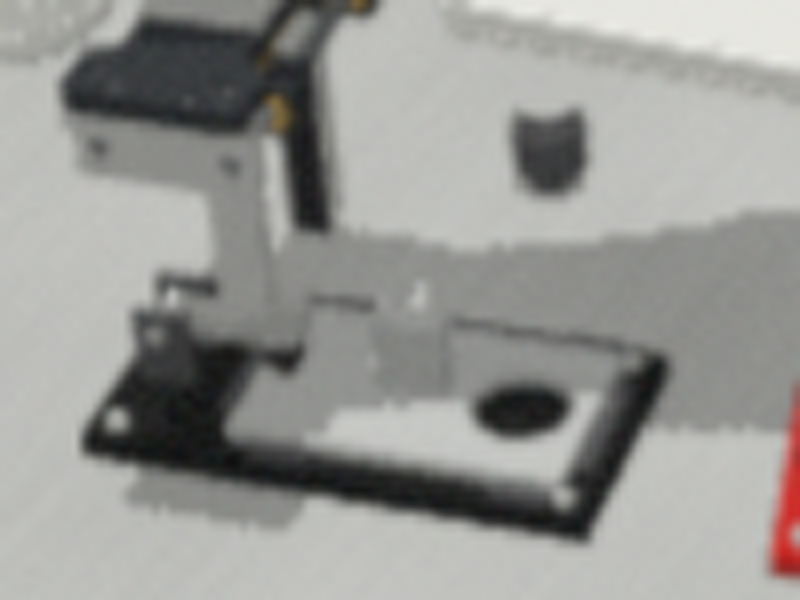

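The gripper straddles the knob, with the near jaw at crop (245,270) in front of the knob at about (280,330). I'll correct sideways, go down and pinch.

Call:
jog_arm:
  targets:
    - [5,[-0.3,1,0.15],0]
    - [5,[-0.3,2,0.15],0]
    - [5,[-0.3,3,0.15],0]
    - [5,[-0.3,3.4,0.15],0]
    - [5,[-0.3,3.4,0.15],0]

```text
time_s: 3.45
ee_pos: [0.534, 0.3139, 0.0445]
eef_rot: [-1.572, -0.0, -1.389]
force: [-0.1, -0.8, -0.3]
grip_width: 0.0498
```

```bash
python3 go.py .534 .3133 .045 -1.389
```

```text
t 3.45 [0.534  0.3139 0.0445] [-1.572 -0.    -1.389] F [-0.1 -0.8 -0.3] w 0.0498 q [ 0.47  0.65  1.46 -0.    1.04  1.86]
shift cm [ 0.06 -0.05 -0.01] turn 0.0
```

Call:
jog_arm:
  targets:
    - [1,[0,0,0],0]
    - [0.8,[0,0,0],0]
    - [0.8,[0,0,0],0]
    - [0.8,[0,0,0],0]
    - [0.8,[0,0,0],0]
    - [0.8,[0,0,0],0]
  grip_force: 20

```text
time_s: 4.05
ee_pos: [0.5344, 0.3141, 0.0456]
eef_rot: [-1.571, 0.0, -1.389]
force: [-0.2, -0.4, 0.6]
grip_width: 0.0116
```

Call:
jog_arm:
  targets:
    - [0.8,[0,-0.44,0.08],0]
    - [0.8,[0,-0.88,0.21],0]
    - [0.8,[0,-1.31,0.38],0]
    - [0.8,[0,-1.71,0.59],0]
    - [0.8,[0,-2.08,0.84],0]
    - [0.8,[0,-2.08,0.84],0]

```text
time_s: 4.65
ee_pos: [0.5429, 0.3156, 0.0669]
eef_rot: [-1.57, 0.0, -1.389]
force: [-3.8, -1.8, -1.1]
grip_width: 0.012
```

Call:
jog_arm:
  targets:
    - [0.8,[0,-0.36,0.29],0]
    - [0.8,[0,-0.68,0.6],0]
    - [0.8,[0,-0.97,0.95],0]
    - [0.8,[0,-1.22,1.33],0]
    - [0.8,[0,-1.43,1.73],0]
    - [0.8,[0,-1.6,2.15],0]
    - [0.8,[0,-1.73,2.59],0]
    - [0.8,[0,-1.81,3.03],0]
    - [0.8,[0,-1.84,3.26],0]
    - [0.8,[0,-1.84,3.26],0]

```text
time_s: 5.65
ee_pos: [0.5756, 0.3216, 0.0857]
eef_rot: [-1.568, 0.0, -1.389]
force: [-1.1, -5.0, 5.6]
grip_width: 0.0116
```

```bash
python3 go.py .534 .3133 .045 -1.389; python3 -c "
from h import *
s=cam('side');save(s,'s3.png',(150,195,250,270),8)"
```

```text
t 5.65 [0.5756 0.3216 0.0857] [-1.568  0.    -1.389] F [-1.1 -5.   5.6] w 0.0116 q [ 0.45  0.67  1.31 -0.    1.16  1.84]
shift cm [ 0.06  4.06 -4.25] turn -0.0
```

View pics/s3.png

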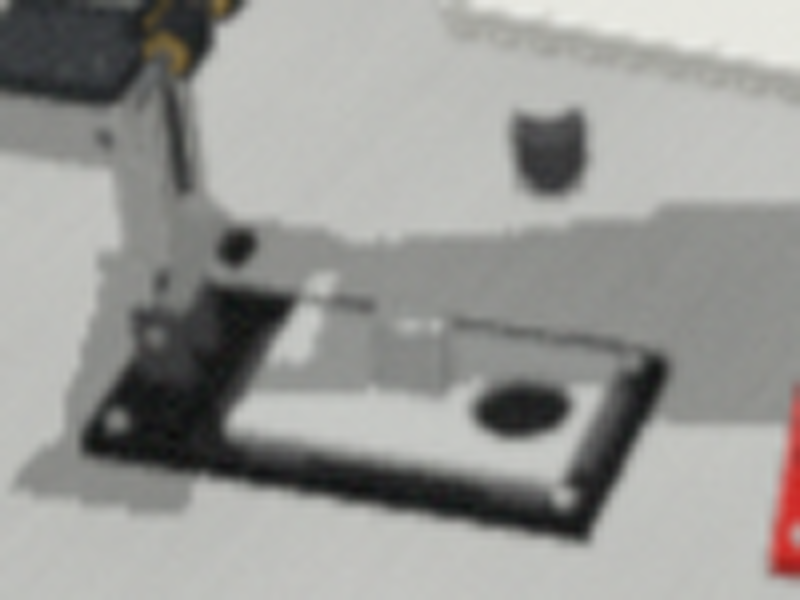

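The finger is lifted close to vertical: its foot shows at crop (237,245) and the insert hasn't moved. I'll release it, then raise and move above the grip.

Call:
jog_arm:
  targets:
    - [5,[0,0,0],0]
    - [5,[0,0,0],0]
    - [5,[0,0,0],0]
    - [5,[0,0,0],0]
    - [5,[0,0,0],0]
    - [5,[0,-3,0],0]
    - [5,[0,-6,0],0]
    - [5,[0,-6,-4],0]
    - [5,[0,-6,-8],0]
    - [5,[0,-6,-9.4],0]

```text
time_s: 6.7
ee_pos: [0.4796, 0.3041, 0.1448]
eef_rot: [-1.571, 0.0, -1.388]
force: [0.3, 0.1, 0.3]
grip_width: 0.0501
```

```bash
python3 go.py .4838 .3041 .045 -1.389; python3 -c "
from h import *
s=cam('side');save(s,'s4.png',(150,195,250,270),8)
Q=cloud(s)
hs=np.zeros((384,512),np.uint8);hs[225:245,192:210]=Q[225:245,192:210,2]>.032
p=Q[hs>0];print(len(p),np.median(p,0),p.min(0),p.max(0))"
```

```text
t 6.7 [0.4796 0.3041 0.1448] [-1.571  0.    -1.388] F [0.3 0.1 0.3] w 0.0501 q [0.5  0.42 1.56 0.   1.17 1.89]
shift cm [0.08 9.98 0.42] turn 0.001
73 [0.4820525  0.30764762 0.04657497] [0.46559323 0.2945639  0.03260866] [0.49530135 0.3154115  0.05799661]
```

View pics/s4.png

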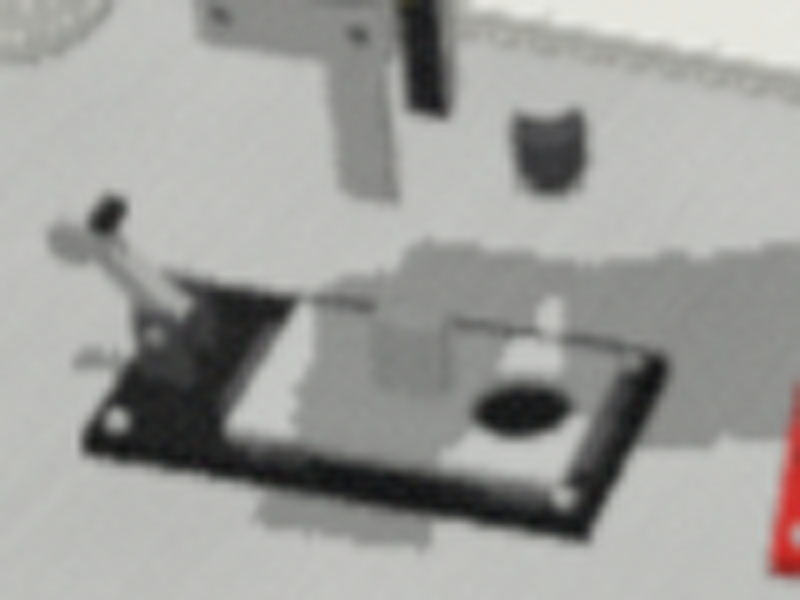

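The finger is fully back: its knob is at crop (75,240) and the insert is still in place. Going down on the grip.

Call:
jog_arm:
  targets:
    - [5,[0.1,3,0.4],0]
    - [5,[0.1,6,0.4],0]
    - [5,[0.1,8,0.4],0]
    - [5,[0.1,9.5,0.4],0]
    - [5,[0.1,10.2,0.4],0]
    - [5,[0.1,10.2,0.4],0]
    - [5,[0.1,10.2,0.4],0]

```text
time_s: 7.45
ee_pos: [0.4869, 0.3045, 0.0435]
eef_rot: [-1.57, 0.0, -1.389]
force: [0.6, 0.1, -0.2]
grip_width: 0.05
```

Call:
jog_arm:
  targets:
    - [0.8,[0,0,0],0]
    - [0.8,[0,0,0],0]
    - [0.8,[0,0,0],0]
    - [0.8,[0,0,0],0]
    - [0.8,[0,0,0],0]
    - [0.8,[0,0,0],0]
    - [0.8,[0,0,0],0]
  grip_force: 30

```text
time_s: 8.15
ee_pos: [0.4863, 0.3043, 0.0428]
eef_rot: [-1.571, 0.0, -1.389]
force: [-1.2, 0.1, 1.1]
grip_width: 0.0116
```

Gripped. Lifting gently.

Call:
jog_arm:
  targets:
    - [0.8,[0,-0.5,0],0]
    - [0.8,[0,-1,0],0]
    - [0.8,[0,-2,0],0]
    - [0.8,[0,-4,0],0]
    - [0.8,[0,-6,0],0]
    - [0.8,[0,-8,0],0]
    - [0.8,[0,-10,0],0]
    - [0.8,[0,-10,0],0]
    - [0.8,[0,-10,0],0]
  grip_force: 40

```text
time_s: 9.05
ee_pos: [0.4862, 0.3042, 0.1426]
eef_rot: [-1.57, 0.0, -1.389]
force: [-0.5, 0.5, -1.7]
grip_width: 0.0117
```

```bash
python3 go.py .524 -.0176 .1428 -1.462; python3 -c "
from h import *
s=cam('side');save(s,'s5.png',(130,120,290,270),5)"
```

```text
t 9.05 [0.4862 0.3042 0.1426] [-1.57   0.    -1.389] F [-0.5  0.5 -1.7] w 0.0117 q [0.5  0.43 1.54 0.   1.17 1.88]
shift cm [ 3.233e+01 -3.000e-02 -2.100e+00] turn 0.073
```

View pics/s5.png

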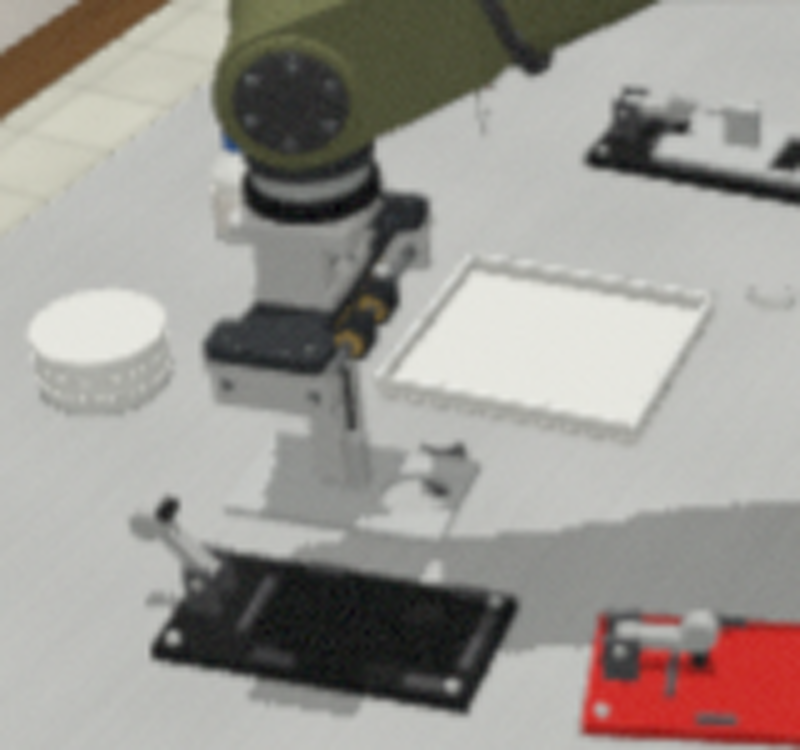

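The insert is up and level at crop (350,490), the finger is open at (145,520), and the tray is clear at (550,350). Carrying it over.

Call:
jog_arm:
  targets:
    - [0.8,[2,0,0],0]
    - [0.8,[5,0,-0.3],0.02]
    - [0.8,[9,0,-0.6],0.03]
    - [0.8,[13,0,-1],0.04]
    - [0.8,[17,0,-1.3],0.05]
    - [0.8,[21,0,-1.5],0.06]
    - [0.8,[25,0,-1.7],0.073]
    - [0.8,[28.5,0,-1.8],0.073]
    - [0.8,[31,0,-1.8],0.073]
    - [0.8,[32.3,0,-1.8],0.073]

```text
time_s: 10.1
ee_pos: [0.5267, -0.0185, 0.1416]
eef_rot: [-1.573, 0.0, -1.464]
force: [0.5, 0.4, -1.8]
grip_width: 0.0118
```

Call:
jog_arm:
  targets:
    - [0.8,[0,0,0],0]
    - [0.8,[0,2,0],0]
    - [0.8,[0,4,0],0]
    - [0.8,[0,6,0],0]
    - [0.8,[0,8,0],0]
    - [0.8,[0,9,0],0]
    - [0.8,[0,9.5,0],0]
    - [0.8,[0,9.5,0],0]
    - [0.8,[0,9.5,0],0]

```text
time_s: 11.0
ee_pos: [0.5274, -0.0165, 0.0484]
eef_rot: [-1.57, -0.0, -1.462]
force: [0.3, -0.1, -1.9]
grip_width: 0.0117
```

```bash
python3 go.py .526 -.0176 .035 -1.462; python3 -c "
from h import *
s=cam('side');save(s,'s6.png',(170,120,290,220),6)"
```

```text
t 11.0 [ 0.5274 -0.0165  0.0484] [-1.57  -0.    -1.462] F [ 0.3 -0.1 -1.9] w 0.0117 q [-0.1   0.47  1.74  0.    0.93  1.36]
shift cm [ 0.1   1.34 -0.15] turn 0.0
```

View pics/s6.png

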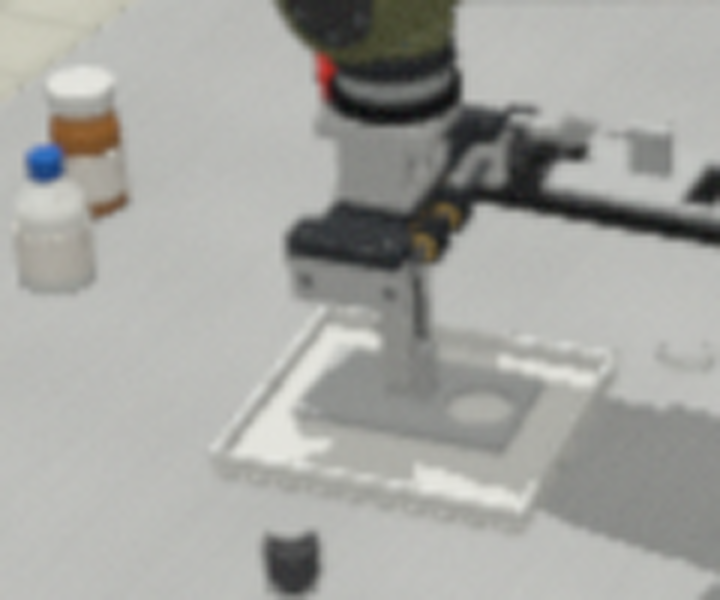

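The insert is level just above the tray floor at crop (420,400), well inside the walls. Lowering the last 13 mm slowly.

Call:
jog_arm:
  targets:
    - [0.8,[0,0.5,0],0]
    - [0.8,[0,0.9,0],0]
    - [0.8,[0,1.1,0],0]
    - [0.8,[0,1.2,0],0]
    - [0.8,[0,1.3,0],0]
    - [0.8,[0,1.35,0],0]
    - [0.8,[0,1.35,0],0]
    - [0.8,[0,1.35,0],0]

```text
time_s: 11.85
ee_pos: [0.5271, -0.0167, 0.0348]
eef_rot: [-1.57, -0.0, -1.462]
force: [-3.3, -0.1, 6.3]
grip_width: 0.0118
```

Contact felt: the vertical force went from -1.9 to +6.3 N. Releasing and retreating.

Call:
jog_arm:
  targets:
    - [1.4,[0,0,0],0]
    - [2,[0,0,0],0]
    - [4,[0,0,0],0]
    - [4,[0,0,0],0]
    - [4,[0,-1,0],0]
    - [4,[0,-3,0],0]
    - [4,[0,-6,0],0]
    - [4,[0,-10,0],0]
    - [4,[0,-14,0],0]
    - [4,[0,-18,0],0]

```text
time_s: 12.85
ee_pos: [0.5267, -0.0167, 0.2167]
eef_rot: [-1.57, -0.0, -1.462]
force: [0.6, -0.0, 0.4]
grip_width: 0.04
```

```bash
python3 -c "
from h import *
s=cam('side');save(s,'s7.png',(140,140,290,270),5)
Q=cloud(s);o=ctrl.get_obs();print(o['ee_pos'],o['force'],o['grip_width'])"
```

```text
[ 0.5287238  -0.01680777  0.22340171] [0.5005458  0.66290942 6.07516276] 0.039943650026234415
```

View pics/s7.png

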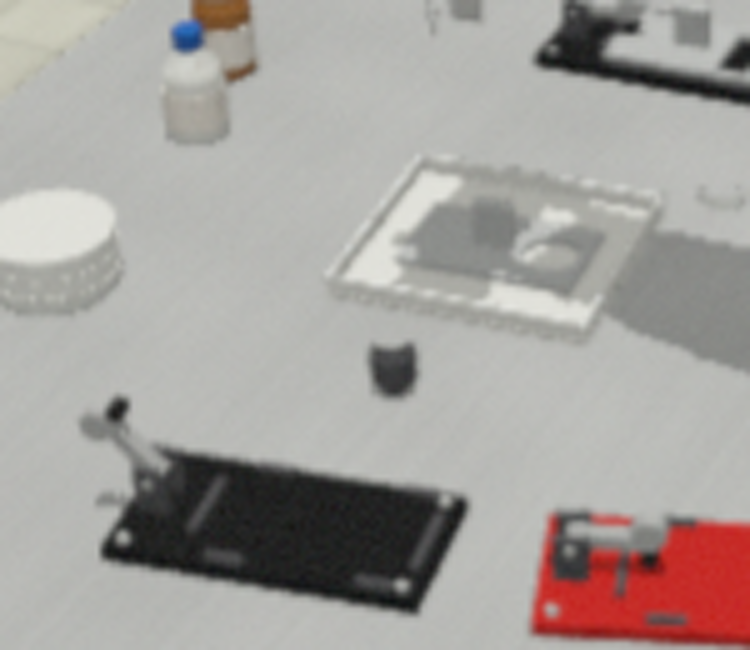

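The insert lies flat in the tray at crop (500,240), grip up and free of the gripper. The finger stands open at (120,430). Handing in.

```bash
python3 -c "
from h import *
print(ctrl.hand_in())"
```

```text
the job is handed in; nothing more can be done
None
```

I flipped the finger on the round-opening holder fully back. I then lifted that insert out by its grip and set it down in the tray, and handed the job in at about 13 s of the 48 s.

- **Finger:** the last picture shows it still standing open. I judged this by eye and did not measure its angle.
- **Insert:** it lies flat with the grip upward. Going by the gripper position at release, its centre is within about 1 cm of the tray's centre.
- **Set-down:** I felt contact at 6.3 N before opening the jaws, so the insert was not dropped.
- **Clearance:** the gripper was open and about 20 cm above the tray at hand-in. The last reading showed 6 N vertical. It came just as the arm stopped rising, so I put it down to that and did not check further.

No check failed. Hand-in reports no verdict, so the result itself is not confirmed.

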